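# Lock the clevis pin of a hydraulic cylinder with a hairpin clip

### The job

Push the clevis pin through the fork of the hydraulic cylinder by its head until it stops, and press it home firmly for a moment, with 10 to 15 N. Then take the hairpin clip from its wooden stand, press it down over the bare groove at the pin's other end until it snaps past its bulges and sits fully on the pin, upright and straight, and let go of it. Do not ram anything: never press on pin, fork or clip with more than 25 N, and leave the grease jar, the bearing and the nut where they are.

Things in the scene. Friction and masses are not known exactly. Their poses are not given: they have to be found in the camera images.
- fork: Steel fork on a base (100 x 62 x 14 mm) bolted to the bench, with a hydraulic cylinder's rod eye in it. Origin on the bench under the middle of the pin's axis, z up. The pin's axis is parallel to y, 85 mm above the bench; +y goes from the pin's head to its groove end. Cheeks: outer faces at y = -28 and +28 mm, 28 mm wide, tops round, 14 mm above the pin's axis.
- pin_line (a point): Fixed point of the fork on the pin's axis, x = 0, y = -43 mm, z = 85 mm in its frame: about here, give or take 6 mm, lies the outer face of the pin's head once home. Head: disc 30 mm across, 8 mm thick. The pin slides against about 4 N, stays where left, and starts drawn out 9 to 18 mm from home to -y. Home, the head stops hard on the end of a fixed 25 mm bushing.
- groove_line (a point): Fixed point of the fork on the pin's axis at y = 39 mm: about here, give or take 6 mm, lies the middle of the clip groove once the pin is home, always 82 mm from the head's outer face. Groove: greased round core 16 mm across, 7.5 mm long, between the bushing's end and the pin's end collar (22 mm across, 8 mm long). With the pin not home, the bushing hides it.
- bushing (a point): Fixed point of the fork on the pin's axis, at the outer face (y = 28 mm) of the cheek on the groove side. The fixed bushing, 25 mm across and 70 mm long, stands out of this cheek by 0.8 to 12.8 mm: it is shimmed differently each time, and the home pin's head and groove shift with it by up to 6 mm along the axis. No given pose tells this: feel it.
- barrel (a point): Middle of the cylinder's blue barrel, part of the fork, 60 mm thick, its axis along the fork's x at 85 mm height; it spans x = 85 to 275 mm in the fork's frame, its top is 115 mm above the bench (port bosses 124 mm).
- clip: Steel hairpin spring clip, about 54 g, standing legs down in the stand. Origin: where the pin's axis lies when the clip is seated; z up, legs to -z. Its y is its thin direction and goes parallel to the pin's axis (either way round); its legs are spread along x. A steel bridge 26 x 5 mm spans z = 9 to 20 mm: pressed 1 mm too deep, it meets the pin's core hard.
- clip_grip (a point): Centre of the flat black plastic grip on top of the clip, 30 mm (clip's x) x 10 mm (y) x 34 mm (z), at z = 20 to 54 mm in the clip's frame.
- clip_bulge (a point): Middle of the clip's throat, 9 mm below its origin. The two sprung legs (5 mm wire) are 16 mm apart inside at the origin, 11 mm at the bulges here, and flare to 29 mm at the tips, 29.5 mm below the origin. They meet the core with the origin about 16 mm above the pin's axis (a bushing or collar already at 20 mm or more, where it jams); pressing on takes some 8 to 15 N, which falls off suddenly as the bulges pass the core.
- stand: Wooden block 80 x 70 x 42 mm, fixed to the bench, with an open-topped pocket 45 mm (x) x 9 mm (y), 30 mm deep, in which the clip stands, its axes along the stand's. Origin: centre of the underside.
- grease_jar: White lidded jar, 60 mm in diameter, 75 mm high; origin at the centre of its underside. Bystander.
- bearing: Steel bearing ring lying flat, 48 mm outside, 15 mm high; origin at the centre of its underside. Bystander.
- nut: Dark steel square nut, 30 x 30 x 15 mm; origin at the centre of its underside. Bystander.
There are look-alikes about, which are no part of the job. Leave any white or yellow look-alike of the clip alone.

How it is judged:
By the outcome, as a careful person would: the job done as asked, in the order asked, and still so for the second after the job is handed in, with the robot touching nothing.
It also fails if it takes over 69 s, if anything falls off the work surface, if the arm or the gripper's body presses on something with over 40 N, if the wrist force passes 120 N, or if a joint passes its speed limit or range.

### The arm

A 6-joint arm with a two-finger parallel gripper is mounted at the origin on the work surface. World frame = base frame: x ahead of the robot, y to its left, z up, the work surface at z = 0. Lengths are in m, angles in rad, forces in N, time in s.
With the tool pointing down it reaches from about 0.25 to 0.775 m from the base axis. Payload 4 kg.
Tool frame: the origin (TCP) lies midway between the tips of the shut fingers; the grasp point (between the pads) lies 19 mm behind it; z points along the fingers, y is the direction in which the jaws open and shut (so a half turn about z gives the same grasp; the last joint's range is limited). The gripper opens to 94 mm and grips with 3 to 60 N. Pads are 16 mm wide; open, the fingers measure 119 mm over their backs; the gripper's body (75 mm by 177 mm) begins 78 mm behind the grasp point.
Start: joints at [-1.374, 0.087, 1.371, -0, 1.684, -0.103], TCP at [0.162, -0.525, 0.206] pointing down, gripper open.
Joint ranges: [-3.1, 3.1], [-0.76, 2.03], [0.27, 2.55], [-1.08, 4.22], [0.17, 2.65], [-2.57, 2.57]. Speed limits (rad/s): [2.79, 2.79, 3.14, 3.14, 3.14, 3.14].

### API

Orientations are given as [roll, pitch, yaw] about the fixed x, y, z axes, in that order (R = Rz(yaw) Ry(pitch) Rx(roll)).
In Python, from bench import robot gives the robot as it stands.
- The arm moves only by the tool carry_out, never from a script. Its argument "deltas" is text: rows parted by semicolons, each of 7 numbers parted by spaces: the shift along the tool's x, y, z in mm, then the turn, a rotation vector about the tool's x, y, z in rad, then the closure, from 0 (fully open) to 1 (shut). A call has exactly 8 rows; each row is the pose to reach, as a shift and turn from the pose commanded when the call began, along the tool's axes at that moment; what a row does not reach only later rows make up. A row lasts 1/12 s, in which the tool goes at most 41.7 mm and 7.16 degrees, less where a joint would pass 70% of its speed; a pose out of reach is approached as far as the arm can. A call with a gripper value outside its range is refused whole. The fingers move at their own pace and stop on an object; the grip force is fixed at half the most. Time passes only in rows, so rows that repeat a pose let the fingers close, or fill a call up. It gives the time, the measured TCP pose, the force and the opening at its end, in the units of the state.
- robot.get_obs(): the state, without advancing time (a new reading comes with each control period).
- robot.snapshot(name): name is "scene" or "top" or "wrist"; returns a dict with "pixels" (420x560x3 uint8, red, green, blue), "range_z" (420x560 float32, m along the optical axis (not along the pixel's ray), 0 where there is no reading), "camera_matrix" (3x3 intrinsics, pixels), "rvec" (rotation vector, rad) and "tvec" (3), from world to camera coordinates, as OpenCV has them. Camera axes: x right, y down, z forward; pixel columns grow to the right and rows downward; lengths in m; the calibration is good to about 2 mm. A picture is of the moment at which its call begins.
- robot.close_job(): hands the job in, once; it reports no verdict.
Trained networks look in a picture, given as the dict that the camera call returned (one of the last four; its "shot" number tells which), for a name from the list of things; names that differ only in an ending like _2 or _b are one class to them, and where a whole thing is asked for, a point or a joint stands for the part that bears it (a point fixed in the world has none). Each returns a list of dicts, best first, with "p" (0 to 1); they miss things now and then, are a little off and sometimes report something else, mostly with a low value. They report only what shows in the picture. A call takes as long as a camera call. They do not tell look-alikes from the thing itself.
- robot.look_for(picture, thing): "at" ([x, y, z] in m, in the coordinates of the camera as it stood for that picture, good to about 4 mm: the middle of the surface that is visible of it).
- robot.place_of(picture, thing): "at" ([x, y, z] in m, in the coordinates of the camera as it stood for that picture, good to about 4 mm: a listed point, or the origin of a listed thing).
The state is a dict: "time": time; "joint_positions": joint angles; "qvel": joint speeds; "joint_torque": joint torques, N m; "tool_pos": TCP position; "ee_rot": TCP orientation; "wrist_force": force on the tool from outside, world axes, zero at the start; "wrist_torque": the same for the moment, N m; "width": finger opening in m.
Only numpy, scipy, OpenCV 4.12 (cv2) and the standard library are available. Lean on these libraries where they do the work, as an engineer would, in place of code of your own. Each camera call takes 0.05 s, during which the arm holds its last target.

## Working session

There is one attempt and no reset: what is moved stays moved. The work goes in short steps, Python scripts to look and compute and a tool call to move; the robot and the scene stay as the last step left them, time stands still between calls to the robot, and variables do not carry over. Pictures are saved under pics/ and viewed, and the job is handed in when it is done.

Besides the shell and the picture viewer there is one more tool, called after ">>>" in YAML: its name, and indented under it one key for each argument. carry_out: Moves the arm, as the interface text tells. Its arguments: {"type":"object","properties":{"deltas":{"type":"string"}},"required":["deltas"]}

```bash
ls; mkdir -p pics
cat > h.py <<'E'
import numpy as np, cv2
from bench import robot
def save(s,n): cv2.imwrite(f'pics/{n}.png', s['pixels'][:,:,::-1])
def Rt(s):
    R,_=cv2.Rodrigues(np.array(s['rvec'],float)); return R,np.array(s['tvec'],float).ravel()
def c2w(s,p):
    R,t=Rt(s); return R.T@(np.array(p)-t)
def w2p(s,p):
    R,t=Rt(s); c=R@np.array(p)+t; u=np.array(s['camera_matrix'])@c; return u[:2]/u[2]
def cloud(s):
    z=s['range_z'].astype(float); K=np.array(s['camera_matrix']); h,w=z.shape
    u,v=np.meshgrid(np.arange(w),np.arange(h))
    P=np.stack([(u-K[0,2])*z/K[0,0],(v-K[1,2])*z/K[1,1],z],-1)
    R,t=Rt(s); W=(P-t)@R; W[z==0]=np.nan; return W
E
python3 - <<'E'
from h import *
import pickle
for n in ['scene','top']:
    s=robot.snapshot(n); save(s,n+'1'); pickle.dump(s,open(f'pics/{n}1.pkl','wb'))
    for t in ['fork','clip','stand','grease_jar','bearing','nut']:
        for d in robot.place_of(s,t)[:4]:
            w=c2w(s,d['at']); print(n,t,round(d['p'],2),w.round(4),w2p(s,w).round())
    for t in ['pin_line','groove_line','bushing','barrel','clip_grip']:
        for d in robot.place_of(s,t)[:3]:
            w=c2w(s,d['at']); print(n,t,round(d['p'],2),w.round(4),w2p(s,w).round())
print(robot.get_obs())
E
```

```text
pics
scene fork 0.66 [ 0.5664 -0.1535 -0.0026] [231. 274.]
scene clip 0.79 [0.5932 0.1174 0.0308] [323. 200.]
scene clip 0.75 [0.5002 0.1809 0.0413] [307. 165.]
scene clip 0.73 [ 0.385  -0.2944 -0.0024] [116. 269.]
scene clip 0.71 [0.6167 0.1978 0.0255] [352. 188.]
scene stand 0.64 [ 5.016e-01  1.810e-01 -2.000e-04] [307. 179.]
scene stand 0.43 [ 0.6858  0.2924 -0.0019] [397. 190.]
scene grease_jar 0.8 [ 0.6839  0.2908 -0.0024] [396. 190.]
scene bearing 0.56 [0.3831 0.0641 0.0025] [237. 181.]
scene nut 0.76 [ 3.85e-01 -2.93e-01  3.00e-04] [116. 268.]
scene pin_line 0.6 [ 0.5672 -0.1978  0.0797] [213. 259.]
scene groove_line 0.82 [ 0.5648 -0.1222  0.0826] [240. 236.]
scene bushing 0.97 [ 0.5597 -0.1299  0.0831] [236. 236.]
scene bushing 0.22 [0.4989 0.1859 0.0427] [308. 164.]
scene bushing 0.19 [ 0.5673 -0.1526  0.001 ] [232. 273.]
scene barrel 0.62 [ 0.744  -0.14    0.0826] [310. 290.]
scene clip_grip 0.76 [0.5011 0.1817 0.0742] [309. 154.]
scene clip_grip 0.76 [0.6142 0.1975 0.0672] [353. 174.]
scene clip_grip 0.6 [0.5867 0.1174 0.0686] [322. 185.]
top fork 0.97 [ 0.5634 -0.1495 -0.
[... 878 characters left out ...]
212.]
{'time': 1.2, 'joint_positions': array([-1.37410466e+00,  8.71837129e-02,  1.37071508e+00, -2.02228458e-05,
        1.68360657e+00, -1.03095887e-01]), 'qvel': array([-9.34564804e-04, -1.31892893e-03,  1.26211613e-03,  8.16264909e-04,
       -3.26536214e-04, -7.76270743e-05]), 'joint_torque': array([ 1.85445766e-03, -3.40041304e+01, -3.02599311e+01,  7.20581599e-02,
        2.37413356e-02, -1.40166082e-05]), 'tool_pos': array([ 0.16241717, -0.52548092,  0.20550713]), 'ee_rot': array([3.14150789e+00, 2.89712986e-05, 2.99785274e-01]), 'wrist_force': array([-0.02596902,  0.11142818, -0.20150348]), 'wrist_torque': array([ 0.00858702, -0.02759418, -0.00657399]), 'width': 0.09386960413562703}
```

View pics/scene1.png

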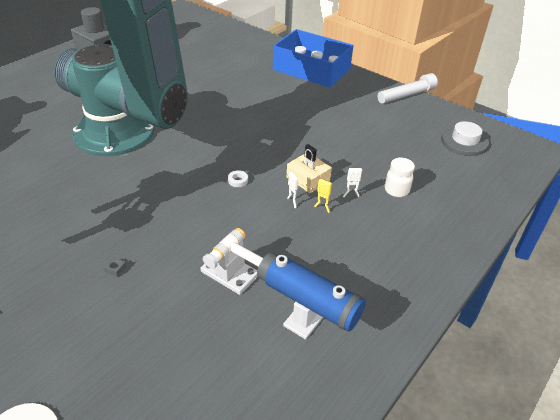

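View pics/top1.png

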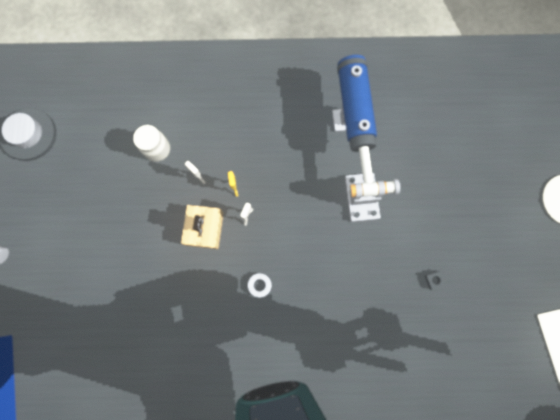

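Run:
```python
from h import *
import pickle
for n,(x0,y0,x1,y1) in {'scene':(190,215,290,295),'top':(325,40,425,230)}.items():
    s=pickle.load(open(f'pics/{n}1.pkl','rb'))
    im=s['pixels'][y0:y1,x0:x1,::-1]; f=min(800/im.shape[1],600/im.shape[0])
    cv2.imwrite(f'pics/{n}c.png',cv2.resize(im,None,fx=f,fy=f,interpolation=cv2.INTER_CUBIC))
    W=cloud(s); px=s['pixels'].astype(int)
    # clip
    m=(abs(W[...,0]-.502)<.06)&(abs(W[...,1]-.186)<.06)&(W[...,2]>.055)
    print(n,'clip grip pts',m.sum(),np.nanmedian(W[m],0),W[m].min(0),W[m].max(0))
    c=W[m][:,:2]; 
    if len(c)>5:print(cv2.minAreaRect((c*1000).astype(np.float32)))
    m=(abs(W[...,0]-.502)<.06)&(abs(W[...,1]-.186)<.06)&(abs(W[...,2]-.042)<.005)
    print('stand top',m.sum(),cv2.minAreaRect((W[m][:,:2]*1000).astype(np.float32)))
    # barrel
    b=(px[...,2]>px[...,0]+50)&(W[...,2]>.1)&(W[...,2]<.118)&(W[...,0]>.55)&(W[...,1]<0)
    P=W[b]; print('barrel',b.sum(),cv2.minAreaRect((P[:,:2]*1000).astype(np.float32)))
    # pin line
    m=(W[...,2]>.088)&(W[...,2]<.12)&(W[...,0]>.53)&(W[...,0]<.60)&(W[...,1]<-.05)&(W[...,1]>-.3)
    P=W[m]; 
    for y in np.arange(-.24,-.08,.006):
        q=P[abs(P[:,1]-y)<.003]
        if len(q): print(round(y,3),len(q),'x',q[:,0].min().round(4),q[:,0].max().round(4),'zmax',q[:,2].max().round(4), 'x at top',q[q[:,2].argmax(),0].round(4))
    # base
    m=(abs(W[...,2]-.014)<.004)&(abs(W[...,0]-.56)<.09)&(abs(W[...,1]+.15)<.08)
    print('base',m.sum(),cv2.minAreaRect((W[m][:,:2]*1000).astype(np.float32)))
```

```text
scene clip grip pts 170 [0.50456556 0.17932753 0.08066416] [0.48750219 0.17398834 0.05511101] [0.51895209 0.18953672 0.09769043]
((503.4964904785156, 182.29522705078125), (14.687395095825195, 31.87163734436035), 86.48502349853516)
stand top 562 ((502.8275451660156, 182.8999786376953), (75.27628326416016, 83.85800170898438), 82.10140228271484)
barrel 1926 ((752.81591796875, -143.6171875), (171.24261474609375, 50.944854736328125), 5.130942344665527)
-0.216 3 x 0.5623 0.5695 zmax 0.101 x at top 0.5656
-0.21 62 x 0.5553 0.5823 zmax 0.1006 x at top 0.5694
-0.204 23 x 0.5557 0.5826 zmax 0.1013 x at top 0.5709
-0.198 29 x 0.5606 0.5773 zmax 0.0977 x at top 0.565
-0.192 24 x 0.5589 0.5768 zmax 0.0974 x at top 0.5685
-0.186 45 x 0.5533 0.5787 zmax 0.0998 x at top 0.5718
-0.18 37 x 0.5557 0.5816 zmax 0.0998 x at top 0.5652
-0.174 35 x 0.555 0.5791 zmax 0.1 x at top 0.5678
-0.168 35 x 0.5535 0.5785 zmax 0.0991 x at top 0.5664
-0.162 50 x 0.5555 0.5981 zmax 0.0991 x at top 0.5593
-0.156 71 x 0.5547 0.5995 zmax 0.1004 x at top 0.5689
-0.15 52 x 0.5537 0.5995 zmax 0.1001 x at top 0.5649
-0.144 35 
[... 1145 characters left out ...]
22
-0.174 43 x 0.5512 0.5769 zmax 0.1006 x at top 0.5626
-0.168 40 x 0.5513 0.5769 zmax 0.1018 x at top 0.5604
-0.162 41 x 0.5514 0.5775 zmax 0.1002 x at top 0.5689
-0.156 65 x 0.5511 0.5998 zmax 0.1009 x at top 0.5588
-0.15 76 x 0.5499 0.5992 zmax 0.1011 x at top 0.557
-0.144 84 x 0.5494 0.5999 zmax 0.1002 x at top 0.5613
-0.138 40 x 0.5495 0.5987 zmax 0.1009 x at top 0.5612
-0.132 42 x 0.5481 0.5734 zmax 0.1011 x at top 0.5612
-0.126 42 x 0.548 0.5739 zmax 0.101 x at top 0.5614
-0.12 39 x 0.5497 0.5742 zmax 0.099 x at top 0.5619
-0.114 17 x 0.5505 0.572 zmax 0.0985 x at top 0.5562
base 609 ((563.596923828125, -151.5536651611328), (100.2691879272461, 62.266239166259766), 4.7621378898620605)
```

View pics/scenec.png

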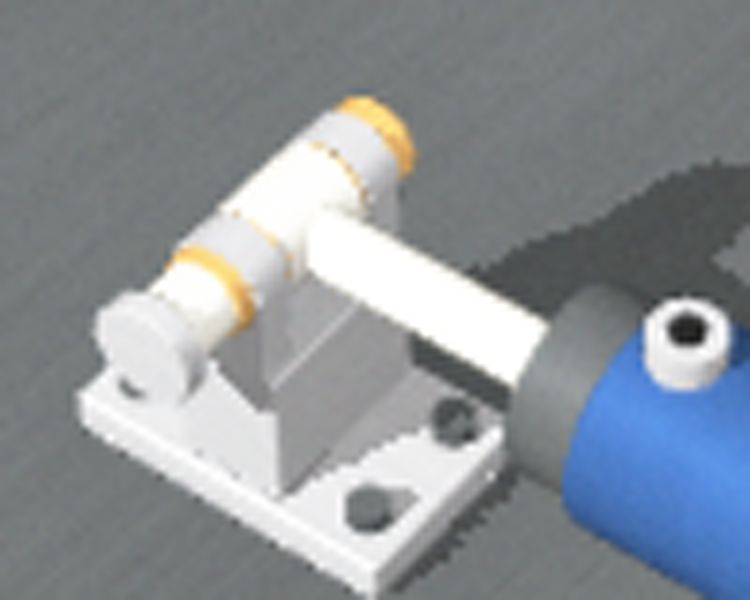

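View pics/topc.png

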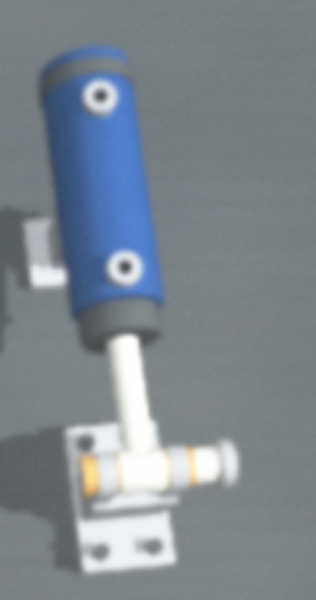

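Candidates for the clip in the scene picture: the black-gripped one standing in the wooden stand (310,153), and three look-alikes, white at (293,188), yellow at (324,193) and white at (354,180). I choose the black one in the stand. The fork's head side faces −y, with its yaw about 4.8°. First I move to hover beyond the pin head.

>>> carry_out:
  deltas: "233 -67 0 0 0 -0.67 1;233 -67 0 0 0 -0.67 1;233 -67 0 0 0 -0.67 1;233 -67 0 0 0 -0.67 1;233 -67 0 0 0 -0.67 1;233 -67 0 0 0 -0.67 1;233 -67 0 0 0 -0.67 1;233 -67 0 0 0 -0.67 1"

```text
time: 1.87
tool_pos: [0.3665, -0.3916, 0.2055]
ee_rot: [-3.142, 0.0, 0.973]
wrist_force: [-0.7, -0.5, -0.4]
width: 0.0441
```

```bash
cat >> h.py <<'E'
from scipy.spatial.transform import Rotation as Ro
def delta(p,yaw,obs=None):
    o=obs or robot.get_obs(); R=Ro.from_euler('xyz',o['ee_rot']); T=Ro.from_euler('xyz',[np.pi,0,yaw])
    d=R.inv().apply(np.array(p)-o['tool_pos'])*1000; r=(R.inv()*T).as_rotvec()
    return d.round(2), r.round(4)
FY=0.083; FO=np.array([.5636,-.1535,0])
def f2w(p): return Ro.from_euler('z',FY).apply(p)+FO
def w2f(p): return Ro.from_euler('z',-FY).apply(np.array(p)-FO)
E
python3 - <<'E'
from h import *
o=robot.get_obs();print(o['time'],o['tool_pos'],o['ee_rot'],o['joint_positions'].round(3),o['wrist_force'])
t=f2w([0,-.11,.2]);print(t,delta(t,FY+np.pi/2))
s=robot.snapshot('wrist');save(s,'w1');R,tt=Rt(s);print('cam',-R.T@tt, R[2])
E
```

```text
1.8667 [ 0.36645937 -0.39162505  0.20551173] [-3.14157629e+00  4.79287571e-04  9.73023103e-01] [-0.924  0.057  1.403 -0.     1.682 -0.326] [-0.68851836 -0.49148054 -0.36025904]
[ 0.57271952 -0.26312132  0.2       ] (array([222.31,  98.17,   5.4 ]), array([-2.000e-04,  5.000e-04, -6.808e-01]))
cam [ 0.4128328  -0.32402845  0.38464801] [-0.1568781  -0.23069981 -0.96029519]
```

View pics/w1.png

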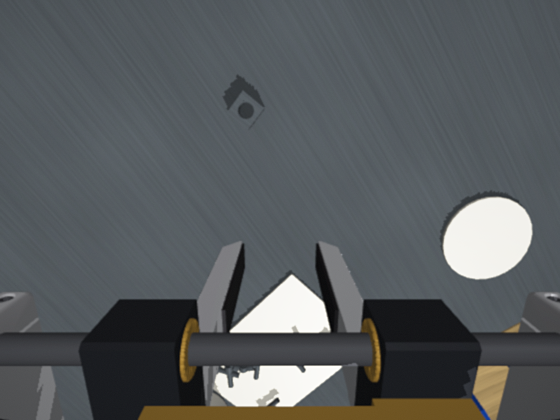

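>>> carry_out:
  deltas: "222 98 5 0 0 -0.68 1;222 98 5 0 0 -0.68 1;222 98 5 0 0 -0.68 1;222 98 5 0 0 -0.68 1;222 98 5 0 0 -0.68 1;222 98 5 0 0 -0.68 1;222 98 5 0 0 -0.68 1;222 98 5 0 0 -0.68 1"

```text
time: 2.58
tool_pos: [0.5716, -0.2656, 0.1995]
ee_rot: [-3.14, -0.0, 1.649]
wrist_force: [-0.1, -0.3, 0.8]
width: 0.0004
```

Run:
```python
from h import *
import pickle
s=robot.snapshot('wrist');save(s,'w2');pickle.dump(s,open('pics/w2.pkl','wb'))
o=robot.get_obs();print(o['time'],o['tool_pos'],o['ee_rot'],o['wrist_force'],o['width'])
for t in ['fork','pin_line','groove_line','bushing']:
    for d in robot.place_of(s,t)[:2]:
        w=c2w(s,d['at']); print(t,round(d['p'],2),w.round(4),w2f(w).round(4),w2p(s,w).round())
```

```text
2.6333 [ 0.57079863 -0.26635225  0.19997657] [-3.14006127e+00  4.06507613e-04  1.64764028e+00] [-0.7324231  -0.11285432  0.47795804] -6.82901433771792e-05
fork 0.93 [ 0.5631 -0.1499 -0.0014] [-0.0002  0.0036 -0.0014] [280.  87.]
fork 0.4 [ 0.3889 -0.2924  0.0013] [-0.1856 -0.1239  0.0013] [131. 198.]
pin_line 0.9 [ 0.5677 -0.1982  0.0819] [ 0.0004 -0.0449  0.0819] [281. 135.]
groove_line 0.68 [ 0.5632 -0.1182  0.0844] [0.0026 0.0352 0.0844] [283.  38.]
bushing 0.78 [ 0.5641 -0.1239  0.0879] [0.0029 0.0294 0.0879] [284.  44.]
```

View pics/w2.png

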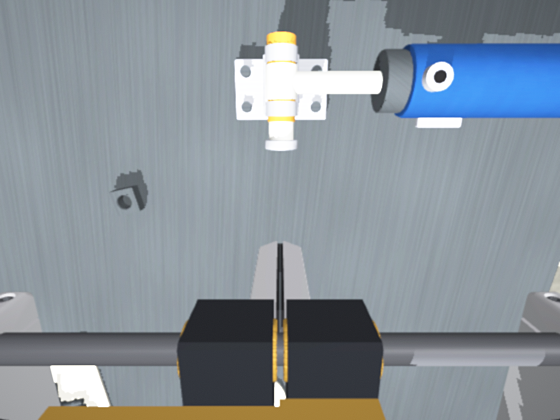

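```bash
cat >> h.py <<'E'
def axisfit(s):
    from scipy.optimize import least_squares
    W=cloud(s); F=w2f(W.reshape(-1,3))
    z=F[:,2]
    out=[]
    # parts with known radius: bar sections above z=.088
    m=(z>.087)&(z<.12)&(abs(F[:,0])<.02)&(F[:,1]>-.09)&(F[:,1]<.06)
    P=F[m]
    for y in np.arange(-.078,.056,.004):
        q=P[abs(P[:,1]-y)<.002]
        if len(q)>3: out.append((y,len(q),q[:,0].min(),q[:,0].max(),np.percentile(q[:,2],95)))
    print(np.array(out).round(4))
    base=(abs(z-.014)<.004)&(abs(F[:,0])<.07)&(abs(F[:,1])<.05)
    B=w2f(W.reshape(-1,3))[base]; print('base',cv2.minAreaRect((B[:,:2]*1000).astype(np.float32)))
    return P
E
python3 - <<'E'
from h import *
import pickle
for n in ['w2','top1','scene1']:
    s=pickle.load(open(f'pics/{n}.pkl','rb')); print(n); axisfit(s)
E
```

```text
w2
[[-5.800e-02  2.300e+01 -9.300e-03  1.320e-02  1.001e-01]
 [-5.400e-02  1.370e+02 -1.420e-02  1.420e-02  1.000e-01]
 [-5.000e-02  1.510e+02 -1.400e-02  1.410e-02  1.000e-01]
 [-4.600e-02  1.130e+02 -1.040e-02  1.050e-02  9.650e-02]
 [-4.200e-02  1.170e+02 -1.030e-02  1.050e-02  9.680e-02]
 [-3.800e-02  9.700e+01 -1.030e-02  1.040e-02  9.640e-02]
 [-3.400e-02  1.210e+02 -1.100e-02  1.120e-02  9.680e-02]
 [-3.000e-02  1.340e+02 -1.100e-02  1.220e-02  9.740e-02]
 [-2.600e-02  1.520e+02 -1.270e-02  1.390e-02  9.950e-02]
 [-2.200e-02  1.500e+02 -1.260e-02  1.390e-02  9.940e-02]
 [-1.800e-02  1.520e+02 -1.350e-02  1.390e-02  9.920e-02]
 [-1.400e-02  1.450e+02 -1.250e-02  1.380e-02  9.880e-02]
 [-1.000e-02  1.540e+02 -1.340e-02  1.980e-02  9.910e-02]
 [-6.000e-03  1.960e+02 -1.330e-02  1.970e-02  9.910e-02]
 [-2.000e-03  1.980e+02 -1.320e-02  1.940e-02  9.910e-02]
 [ 2.000e-03  2.040e+02 -1.320e-02  2.000e-02  9.940e-02]
 [ 6.000e-03  1.950e+02 -1.310e-02  1.930e-02  9.890e-02]
 [ 1.000e-02  1.760e+02 -1.300e-02  1.950e-02  9.920e-02]
 [ 1.400e-02  1.490e+02 -1.290e-02  1.350e-02  9.860e
[... 2662 characters left out ...]
-02]
 [-6.00e-03  3.20e+01 -9.30e-03  1.92e-02  9.90e-02]
 [-2.00e-03  2.50e+01 -8.80e-03  1.98e-02  9.90e-02]
 [ 2.00e-03  2.50e+01 -6.60e-03  1.96e-02  9.91e-02]
 [ 6.00e-03  2.10e+01 -9.50e-03  1.16e-02  9.89e-02]
 [ 1.00e-02  2.20e+01 -1.02e-02  1.31e-02  9.76e-02]
 [ 1.40e-02  2.40e+01 -6.50e-03  1.36e-02  9.85e-02]
 [ 1.80e-02  2.40e+01 -1.18e-02  1.32e-02  9.91e-02]
 [ 2.20e-02  2.10e+01 -5.90e-03  1.37e-02  9.90e-02]
 [ 2.60e-02  1.80e+01 -1.06e-02  1.34e-02  9.87e-02]
 [ 3.00e-02  1.90e+01 -8.40e-03  1.20e-02  9.79e-02]
 [ 3.40e-02  1.60e+01 -7.70e-03  1.21e-02  9.69e-02]]
base ((0.23196029663085938, -2.650768280029297), (101.24919128417969, 62.803924560546875), 0.37236469984054565)
```

Run:
```python
from h import *
o=robot.get_obs();print(w2f(o['tool_pos']))
t=f2w([0.0002,-.085,.076]);print(t,delta(t,FY+np.pi/2))
```

```text
[-0.00268825 -0.11335173  0.20095612]
[ 0.57084621 -0.2381908   0.076     ] (array([ 28.46,   2.66, 124.94]), array([ 0.0002,  0.0007, -0.0072]))
```

>>> carry_out:
  deltas: "0 2.7 30 0 0 -0.007 1;10 2.7 60 0 0 -0.007 1;20 2.7 90 0 0 -0.007 1;28 2.7 115 0 0 -0.007 1;28 2.7 125 0 0 -0.007 1;28 2.7 125 0 0 -0.007 1;28 2.7 125 0 0 -0.007 1;28 2.7 125 0 0 -0.007 1"

```text
time: 3.5
tool_pos: [0.5732, -0.2385, 0.0782]
ee_rot: [3.138, 0.003, 1.656]
wrist_force: [-0.6, 0.2, 0.7]
width: 0.0005
```

```bash
cat > st.py <<'E'
from h import *
o=robot.get_obs();print(o['time'],'F',w2f(o['tool_pos']).round(4),'rot',o['ee_rot'].round(4),'force',Ro.from_euler('z',-FY).apply(o['wrist_force']).round(2),'w',round(o['width'],4))
E
python3 st.py
```

```text
3.5 F [ 0.0026 -0.0855  0.0782] rot [3.1379e+00 2.7000e-03 1.6556e+00] force [-0.55  0.26  0.7 ] w 0.0005
```

>>> carry_out:
  deltas: "2 -0.5 0.5 0 0 0 1;4 -1 1 0 0 0 1;6 -1.5 1 0 0 0 1;8 -2 1 0 0 0 1;10 -2 1 0 0 0 1;12 -2 1 0 0 0 1;12 -2 1 0 0 0 1;12 -2 1 0 0 0 1"

```text
time: 4.17
tool_pos: [0.5691, -0.2249, 0.0745]
ee_rot: [-3.142, 0.0, 1.657]
wrist_force: [-0.4, -0.1, -1.4]
width: 0.001
```

```bash
python3 st.py
```

```text
4.1667 F [-0.0004 -0.0716  0.0745] rot [-3.1415e+00  2.0000e-04  1.6571e+00] force [-0.41 -0.06 -1.39] w 0.001
```

>>> carry_out:
  deltas: "1 0 0 0 0 0 1;2 0 0 0 0 0 1;3 0 0 0 0 0 1;4 0 0 0 0 0 1;5 0 0 0 0 0 1;6 0 0 0 0 0 1;6 0 0 0 0 0 1;6 0 0 0 0 0 1"

```text
time: 4.83
tool_pos: [0.5686, -0.2198, 0.0746]
ee_rot: [3.141, 0.001, 1.656]
wrist_force: [0.7, -2.1, -0.7]
width: 0.0006
```

```bash
python3 st.py
```

```text
4.8333 F [-0.0005 -0.0665  0.0746] rot [3.1414e+00 1.4000e-03 1.6565e+00] force [ 0.54 -2.2  -0.67] w 0.0006
```

>>> carry_out:
  deltas: "1 0 0 0 0 0 1;2 0 0 0 0 0 1;3 0 0 0 0 0 1;4 0 0 0 0 0 1;5 0 0 0 0 0 1;6 0 0 0 0 0 1;7 0 0 0 0 0 1;7 0 0 0 0 0 1"

```text
time: 5.5
tool_pos: [0.568, -0.2119, 0.0745]
ee_rot: [3.141, -0.0, 1.657]
wrist_force: [1.3, -3.5, 0.3]
width: 0.0006
```

```bash
python3 st.py
```

```text
5.5 F [-0.0005 -0.0585  0.0745] rot [ 3.1415e+00 -1.0000e-04  1.6570e+00] force [ 0.97 -3.61  0.28] w 0.0006
```

>>> carry_out:
  deltas: "0.4 0 0 0 0 0 1;0.8 0 0 0 0 0 1;1.2 0 0 0 0 0 1;1.6 0 0 0 0 0 1;2 0 0 0 0 0 1;2 0 0 0 0 0 1;2 0 0 0 0 0 1;2 0 0 0 0 0 1"

```text
time: 6.17
tool_pos: [0.5678, -0.2101, 0.0745]
ee_rot: [3.141, -0.0, 1.657]
wrist_force: [-0.1, -4.0, -0.6]
width: 0.0003
```

```bash
python3 st.py
```

```text
6.1667 F [-0.0005 -0.0567  0.0745] rot [ 3.1415e+00 -1.0000e-04  1.6568e+00] force [-0.39 -3.98 -0.65] w 0.0003
```

>>> carry_out:
  deltas: "0.2 0 0 0 0 0 1;0.4 0 0 0 0 0 1;0.6 0 0 0 0 0 1;0.8 0 0 0 0 0 1;1 0 0 0 0 0 1;1.2 0 0 0 0 0 1;1.2 0 0 0 0 0 1;1.2 0 0 0 0 0 1"

```text
time: 6.83
tool_pos: [0.5677, -0.2089, 0.0745]
ee_rot: [3.141, 0.0, 1.657]
wrist_force: [1.2, -4.0, -0.3]
width: -0.0001
```

>>> carry_out:
  deltas: "0.2 0 0 0 0 0 1;0.4 0 0 0 0 0 1;0.6 0 0 0 0 0 1;0.8 0 0 0 0 0 1;1 0 0 0 0 0 1;1.2 0 0 0 0 0 1;1.2 0 0 0 0 0 1;1.2 0 0 0 0 0 1"

```text
time: 7.5
tool_pos: [0.5676, -0.2077, 0.0745]
ee_rot: [3.141, 0.0, 1.657]
wrist_force: [2.1, -3.7, -0.8]
width: 0.0007
```

>>> carry_out:
  deltas: "0.2 0 0 0 0 0 1;0.4 0 0 0 0 0 1;0.6 0 0 0 0 0 1;0.8 0 0 0 0 0 1;1 0 0 0 0 0 1;1.2 0 0 0 0 0 1;1.2 0 0 0 0 0 1;1.2 0 0 0 0 0 1"

```text
time: 8.17
tool_pos: [0.5675, -0.2065, 0.0745]
ee_rot: [3.141, 0.0, 1.657]
wrist_force: [1.9, -3.3, -0.9]
width: 0.0006
```

```bash
python3 - <<'E'
from h import *
import pickle
s=robot.snapshot('scene');save(s,'s2');pickle.dump(s,open('pics/s2.pkl','wb'))
im=s['pixels'][215:295,190:290,::-1]
cv2.imwrite('pics/s2c.png',cv2.resize(im,None,fx=6,fy=6,interpolation=cv2.INTER_CUBIC))
E
python3 st.py
```

```text
8.2167 F [-0.0005 -0.0531  0.0745] rot [3.1415 0.     1.6568] force [ 1.81 -3.58  0.62] w 0.0006
```

View pics/s2c.png

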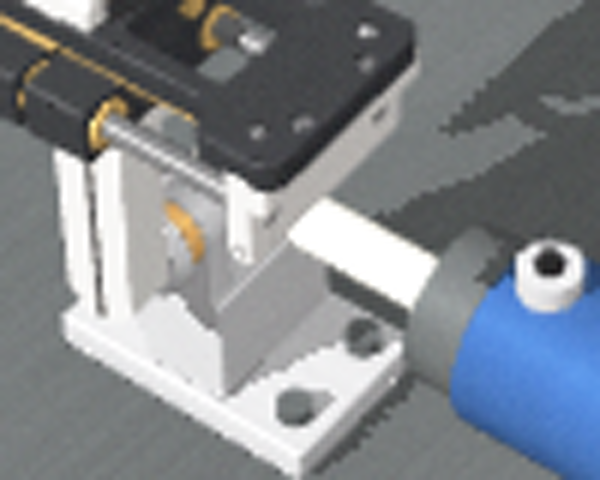

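>>> carry_out:
  deltas: "0.2 0 0 0 0 0 1;0.4 0 0 0 0 0 1;0.6 0 0 0 0 0 1;0.8 0 0 0 0 0 1;1 0 0 0 0 0 1;1.2 0 0 0 0 0 1;1.2 0 0 0 0 0 1;1.2 0 0 0 0 0 1"

```text
time: 8.88
tool_pos: [0.5674, -0.2053, 0.0745]
ee_rot: [3.141, 0.0, 1.657]
wrist_force: [1.6, -3.5, 0.5]
width: 0.0005
```

>>> carry_out:
  deltas: "0.2 0 0 0 0 0 1;0.4 0 0 0 0 0 1;0.6 0 0 0 0 0 1;0.8 0 0 0 0 0 1;1 0 0 0 0 0 1;1 0 0 0 0 0 1;1 0 0 0 0 0 1;1 0 0 0 0 0 1"

```text
time: 9.55
tool_pos: [0.5673, -0.2043, 0.0745]
ee_rot: [3.141, 0.0, 1.657]
wrist_force: [2.5, -4.4, -0.3]
width: 0.0003
```

>>> carry_out:
  deltas: "0.2 0 0 0 0 0 1;0.4 0 0 0 0 0 1;0.6 0 0 0 0 0 1;0.8 0 0 0 0 0 1;1 0 0 0 0 0 1;1 0 0 0 0 0 1;1 0 0 0 0 0 1;1 0 0 0 0 0 1"

```text
time: 10.22
tool_pos: [0.5673, -0.204, 0.0745]
ee_rot: [3.141, 0.001, 1.657]
wrist_force: [2.8, -5.8, -0.7]
width: 0.0004
```

```bash
python3 st.py
```

```text
10.2167 F [-0.0005 -0.0506  0.0745] rot [3.1413e+00 1.3000e-03 1.6565e+00] force [ 2.33 -6.06 -0.66] w 0.0004
```

>>> carry_out:
  deltas: "0.3 0 0 0 0 0 1;0.6 0 0 0 0 0 1;0.9 0 0 0 0 0 1;1.2 0 0 0 0 0 1;1.2 0 0 0 0 0 1;1.2 0 0 0 0 0 1;1.2 0 0 0 0 0 1;1.2 0 0 0 0 0 1"

```text
time: 10.88
tool_pos: [0.5673, -0.204, 0.0746]
ee_rot: [3.141, 0.003, 1.656]
wrist_force: [3.2, -7.8, -1.0]
width: 0.0002
```

```bash
python3 st.py
```

```text
10.8833 F [-0.0005 -0.0506  0.0746] rot [3.1411 0.0035 1.6561] force [ 2.51 -8.03 -1.02] w 0.0002
```

>>> carry_out:
  deltas: "0.4 0 0 0 0 0 1;0.8 0 0 0 0 0 1;1.2 0 0 0 0 0 1;1.6 0 0 0 0 0 1;2 0 0 0 0 0 1;2.4 0 0 0 0 0 1;2.4 0 0 0 0 0 1;2.4 0 0 0 0 0 1"

```text
time: 11.55
tool_pos: [0.5673, -0.204, 0.0747]
ee_rot: [3.141, 0.008, 1.655]
wrist_force: [2.1, -12.2, -2.4]
width: 0.0003
```

```bash
python3 st.py
```

```text
11.55 F [-0.0005 -0.0506  0.0747] rot [3.1406 0.008  1.6552] force [  1.07 -12.31  -2.41] w 0.0003
```

>>> carry_out:
  deltas: "0 0 0 0 0 0 1;0.2 0 0 0 0 0 1;0.2 0 0 0 0 0 1;0.2 0 0 0 0 0 1;0.2 0 0 0 0 0 1;0.2 0 0 0 0 0 1;0.2 0 0 0 0 0 1;0.2 0 0 0 0 0 1"

```text
time: 12.22
tool_pos: [0.5673, -0.204, 0.0747]
ee_rot: [3.141, 0.008, 1.655]
wrist_force: [3.1, -12.5, -3.0]
width: 0.0005
```

```bash
python3 st.py
python3 - <<'E'
from h import *
import pickle
s=robot.snapshot('wrist');save(s,'w3');pickle.dump(s,open('pics/w3.pkl','wb'))
axisfit(s)
E
```

```text
12.2167 F [-0.0005 -0.0506  0.0747] rot [3.1406 0.0083 1.6551] force [  2.04 -12.74  -3.04] w 0.0005
[[-4.200e-02  1.038e+03 -1.260e-02  1.370e-02  1.188e-01]
 [-3.800e-02  3.450e+02 -1.420e-02  1.440e-02  1.002e-01]
 [-3.400e-02  4.520e+02 -1.410e-02  1.440e-02  9.990e-02]
 [-3.000e-02  2.440e+02 -1.170e-02  1.200e-02  9.760e-02]
 [-2.600e-02  3.290e+02 -1.330e-02  1.360e-02  9.930e-02]
 [-2.200e-02  3.460e+02 -1.320e-02  1.400e-02  9.930e-02]
 [-1.800e-02  3.760e+02 -1.310e-02  1.400e-02  9.930e-02]
 [-1.400e-02  3.340e+02 -1.310e-02  1.380e-02  9.890e-02]
 [-1.000e-02  3.740e+02 -1.300e-02  1.380e-02  9.910e-02]
 [-6.000e-03  4.440e+02 -1.290e-02  1.980e-02  9.910e-02]
 [-2.000e-03  4.620e+02 -1.280e-02  2.000e-02  9.910e-02]
 [ 2.000e-03  4.970e+02 -1.330e-02  1.990e-02  9.910e-02]
 [ 6.000e-03  5.150e+02 -1.320e-02  2.000e-02  9.920e-02]
 [ 1.000e-02  4.270e+02 -1.310e-02  1.990e-02  9.920e-02]
 [ 1.400e-02  4.010e+02 -1.300e-02  1.370e-02  9.870e-02]
 [ 1.800e-02  4.310e+02 -1.290e-02  1.410e-02  9.920e-02]
 [ 2.200e-02  4.350e+02 -1.340e-02  1.400e-02  9.940e-02]
 [ 2.600e-02  4.680e+02 -1.330e-02  1.380e-02  9.940e-02]
 [ 3.000e-02  3.880e+02 -1.330e-02  1.230e-02  9.770e-02]
 [ 3.400e-02  4.260e+02 -1.170e-02  1.220e-02  9.780e-02]
 [ 3.800e-02  3.090e+02 -1.160e-02  1.210e-02  9.700e-02]
 [ 4.200e-02  2.590e+02 -7.000e-03  8.000e-03  9.370e-02]
 [ 4.600e-02  3.850e+02 -9.900e-03  1.090e-02  9.600e-02]
 [ 5.000e-02  3.870e+02 -9.900e-03  1.080e-02  9.630e-02]
 [ 5.400e-02  7.100e+01 -9.800e-03  1.070e-02  9.580e-02]]
base ((0.3316802978515625, 0.14957809448242188), (62.08197784423828, 100.10282135009766), 89.89849853515625)
```

View pics/w3.png

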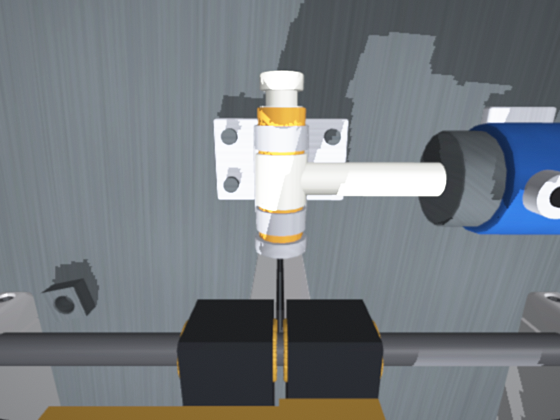

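```bash
cat >> h.py <<'E'
def prof(s,lo=.025,hi=.060,xc=.0003):
    F=w2f(cloud(s).reshape(-1,3)); m=(abs(F[:,0]-xc)<.004)&(F[:,2]>.07)&(F[:,2]<.12)&(F[:,1]>lo)&(F[:,1]<hi); P=F[m]
    for y in np.arange(lo,hi,.0007):
        q=P[abs(P[:,1]-y)<.00035]
        if len(q): print(round(y*1000,1),len(q),(np.median(q[:,2])*1000).round(1),end=' | ')
    print()
E
python3 - <<'E'
from h import *
import pickle
s=pickle.load(open('pics/w3.pkl','rb')); prof(s); prof(s,-.05,-.02)
R,t=Rt(s);print(w2f(-R.T@t))
E
```

```text
25.0 16 98.9 | 25.7 16 98.8 | 26.4 31 98.7 | 27.1 21 98.7 | 27.8 29 98.7 | 28.5 32 97.2 | 29.2 15 96.7 | 29.9 33 96.9 | 30.6 16 97.1 | 31.3 32 96.9 | 32.0 16 97.0 | 32.7 32 97.1 | 33.4 16 97.0 | 34.1 34 97.1 | 34.8 17 97.2 | 35.5 33 97.0 | 36.2 17 97.0 | 36.9 34 96.3 | 37.6 16 92.7 | 38.3 32 92.5 | 39.0 16 92.4 | 39.7 32 92.8 | 40.4 17 92.6 | 41.1 30 92.4 | 41.8 20 92.6 | 42.5 28 92.9 | 43.2 24 93.0 | 43.9 26 92.4 | 44.6 32 92.9 | 45.3 29 95.3 | 46.0 25 95.2 | 46.7 32 95.4 | 47.4 27 95.7 | 48.1 25 95.3 | 48.8 27 95.7 | 49.5 25 95.2 | 50.2 32 95.4 | 50.9 29 95.5 | 51.6 23 95.2 | 52.3 28 95.2 | 53.0 4 94.0 | 
-43.0 5 111.3 | -42.3 105 107.8 | -41.6 41 113.3 | -40.9 97 109.7 | -40.2 87 109.2 | -39.5 18 99.2 | -38.8 18 99.1 | -38.1 14 99.4 | -37.4 19 99.5 | -36.7 18 99.7 | -36.0 20 99.5 | -35.3 15 99.4 | -34.6 21 99.4 | -33.9 17 99.5 | -33.2 32 98.9 | -32.5 35 97.5 | -31.8 13 96.9 | -31.1 21 96.7 | -30.4 20 96.9 | -29.7 19 97.0 | -29.0 13 97.0 | -28.3 5 97.7 | -27.6 15 98.7 | -26.9 19 98.7 | -26.2 17 98.9 | -25.5 21 98.8 | -24.8 17 98.6 | -24.1 21 98.5 | -23.4 21 98.8 | -22.7 16 98.5 | -22.0 16 98.4 | -21.3 24 98.7 | -20.6 21 98.8 | 
[-0.0004012   0.0324877   0.25323112]
```

>>> carry_out:
  deltas: "-10 0 0 0 0 0 1;-16 0 -20 0 0 0 1;-16 0 -55 0 0 0 1;20 0 -58 0 0 0 1;55 0 -58 0 0 0 1;90 0 -58 0 0 0 1;119 0 -58 0 0 0 1;119 0 -58 0 0 0 1"

```text
time: 12.93
tool_pos: [0.5548, -0.0745, 0.1321]
ee_rot: [-3.139, -0.006, 1.663]
wrist_force: [0.4, -0.2, 0.1]
width: 0.0004
```

>>> carry_out:
  deltas: "0 0 0 0 0 0 1;0 0 20 0 0 0 1;0 0 40 0 0 0 1;0 0 55 0 0 0 1;0 0 55 0 0 0 1;0 0 55 0 0 0 1;0 0 55 0 0 0 1;0 0 55 0 0 0 1"

```text
time: 13.6
tool_pos: [0.5575, -0.0816, 0.079]
ee_rot: [3.139, 0.001, 1.656]
wrist_force: [-0.6, -1.0, -0.3]
width: 0.0005
```

```bash
python3 st.py
```

```text
13.6 F [-0.0001  0.0721  0.079 ] rot [3.1394e+00 6.0000e-04 1.6561e+00] force [-0.7  -0.9  -0.29] w 0.0005
```

>>> carry_out:
  deltas: "-2 0 0 0 0 0 1;-4 0 0 0 0 0 1;-6 0 0 0 0 0 1;-8 0 0 0 0 0 1;-8 0 0 0 0 0 1;-8 0 0 0 0 0 1;-8 0 0 0 0 0 1;-8 0 0 0 0 0 1"

```text
time: 14.27
tool_pos: [0.5573, -0.0889, 0.0774]
ee_rot: [-3.141, -0.0, 1.657]
wrist_force: [0.6, 0.5, 0.6]
width: 0.0005
```

```bash
python3 st.py
```

```text
14.2667 F [-0.0009  0.0649  0.0774] rot [-3.1415 -0.      1.6569] force [0.68 0.45 0.62] w 0.0005
```

>>> carry_out:
  deltas: "-0.4 0 0 0 0 0 1;-0.8 0 0 0 0 0 1;-1.2 0 0 0 0 0 1;-1.6 0 0 0 0 0 1;-2 0 0 0 0 0 1;-2 0 0 0 0 0 1;-2 0 0 0 0 0 1;-2 0 0 0 0 0 1"

```text
time: 14.93
tool_pos: [0.5575, -0.091, 0.0775]
ee_rot: [3.142, 0.0, 1.657]
wrist_force: [0.0, -0.2, 0.6]
width: 0.0004
```

```bash
python3 st.py
```

```text
14.9333 F [-0.0009  0.0628  0.0775] rot [3.1415e+00 1.0000e-04 1.6568e+00] force [ 0.01 -0.22  0.56] w 0.0004
```

>>> carry_out:
  deltas: "-0.2 0 0 0 0 0 1;-0.4 0 0 0 0 0 1;-0.6 0 0 0 0 0 1;-0.8 0 0 0 0 0 1;-1 0 0 0 0 0 1;-1 0 0 0 0 0 1;-1 0 0 0 0 0 1;-1 0 0 0 0 0 1"

```text
time: 15.6
tool_pos: [0.5576, -0.0916, 0.0775]
ee_rot: [-3.142, -0.001, 1.657]
wrist_force: [0.2, 2.1, 1.0]
width: 0.0007
```

```bash
python3 st.py
```

```text
15.6 F [-0.0009  0.0622  0.0775] rot [-3.1416e+00 -5.0000e-04  1.6570e+00] force [0.42 2.09 0.98] w 0.0007
```

>>> carry_out:
  deltas: "-0.2 0 0 0 0 0 1;-0.4 0 0 0 0 0 1;-0.6 0 0 0 0 0 1;-0.8 0 0 0 0 0 1;-1 0 0 0 0 0 1;-1 0 0 0 0 0 1;-1 0 0 0 0 0 1;-1 0 0 0 0 0 1"

```text
time: 16.27
tool_pos: [0.5576, -0.0929, 0.0775]
ee_rot: [-3.142, -0.0, 1.657]
wrist_force: [0.2, 3.5, 0.5]
width: 0.0004
```

```bash
python3 st.py
```

```text
16.2667 F [-0.0009  0.0609  0.0775] rot [-3.1415e+00 -1.0000e-04  1.6569e+00] force [0.51 3.52 0.45] w 0.0004
```

The second touch pulled the pin back about 1.3 mm, and the first had already given me the position I needed. I'll go back and press it home again.

>>> carry_out:
  deltas: "6 0 0 0 0 0 1;8 0 -25 0 0 0 1;8 0 -58 0 0 0 1;-30 0 -58 0 0 0 1;-65 0 -58 0 0 0 1;-100 0 -58 0 0 0 1;-130 0 -58 0 0 0 1;-130 0 -58 0 0 0 1"

```text
time: 16.93
tool_pos: [0.5684, -0.2292, 0.1351]
ee_rot: [-3.141, 0.006, 1.651]
wrist_force: [0.9, 0.3, 0.3]
width: 0.0003
```

>>> carry_out:
  deltas: "0 0.5 0 0 0 0 1;0 0.5 20 0 0 0 1;0 0.5 40 0 0 0 1;0 0.5 58 0 0 0 1;4 0.5 60 0 0 0 1;8 0.5 60 0 0 0 1;11 0.5 60 0 0 0 1;11 0.5 60 0 0 0 1"

```text
time: 17.6
tool_pos: [0.5694, -0.2106, 0.0774]
ee_rot: [3.139, 0.001, 1.658]
wrist_force: [-0.5, 0.4, 1.4]
width: 0.0005
```

```bash
python3 st.py
```

```text
17.6 F [ 0.0011 -0.0574  0.0774] rot [3.1390e+00 1.5000e-03 1.6583e+00] force [-0.45  0.41  1.41] w 0.0005
```

>>> carry_out:
  deltas: "1 -1 0 0 0 0 1;2 -1 0 0 0 0 1;3 -1 0 0 0 0 1;4 -1 0 0 0 0 1;5 -1 0 0 0 0 1;6 -1 0 0 0 0 1;7 -1 0 0 0 0 1;7 -1 0 0 0 0 1"

```text
time: 18.27
tool_pos: [0.5669, -0.2053, 0.0755]
ee_rot: [3.141, 0.002, 1.657]
wrist_force: [0.6, -1.8, 0.0]
width: 0.0006
```

```bash
python3 st.py
```

```text
18.2667 F [-0.0011 -0.0519  0.0755] rot [3.1415e+00 1.6000e-03 1.6566e+00] force [ 0.41 -1.88  0.03] w 0.0006
```

>>> carry_out:
  deltas: "0.5 0 0 0 0 0 1;1 0 0 0 0 0 1;1.5 0 0 0 0 0 1;2 0 0 0 0 0 1;2.5 0 0 0 0 0 1;3 0 0 0 0 0 1;3 0 0 0 0 0 1;3 0 0 0 0 0 1"

```text
time: 18.93
tool_pos: [0.5667, -0.204, 0.0756]
ee_rot: [3.141, 0.005, 1.656]
wrist_force: [1.0, -7.6, -1.4]
width: 0.0001
```

```bash
python3 st.py
```

```text
18.9333 F [-0.0011 -0.0506  0.0756] rot [3.1411 0.0046 1.6558] force [ 0.36 -7.65 -1.42] w 0.0001
```

>>> carry_out:
  deltas: "0.5 0 0 0 0 0 1;1 0 0 0 0 0 1;1.5 0 0 0 0 0 1;2 0 0 0 0 0 1;2.5 0 0 0 0 0 1;2.5 0 0 0 0 0 1;2.5 0 0 0 0 0 1;2.5 0 0 0 0 0 1"

```text
time: 19.6
tool_pos: [0.5668, -0.204, 0.0758]
ee_rot: [3.141, 0.009, 1.655]
wrist_force: [1.7, -13.5, -2.6]
width: 0.0008
```

```bash
python3 st.py
```

```text
19.6 F [-0.001  -0.0506  0.0758] rot [3.1406 0.0091 1.6548] force [  0.53 -13.59  -2.64] w 0.0008
```

>>> carry_out:
  deltas: "0.1 0 0 0 0 0 1;0.1 0 0 0 0 0 1;0.1 0 0 0 0 0 1;0.1 0 0 0 0 0 1;0.1 0 0 0 0 0 1;0.1 0 0 0 0 0 1;0.1 0 0 0 0 0 1;0.1 0 0 0 0 0 1"

```text
time: 20.27
tool_pos: [0.5668, -0.204, 0.0758]
ee_rot: [3.141, 0.009, 1.655]
wrist_force: [2.0, -14.1, -3.5]
width: 0.0002
```

```bash
python3 st.py
```

```text
20.2667 F [-0.001  -0.0506  0.0758] rot [3.1405 0.0093 1.6548] force [  0.87 -14.21  -3.49] w 0.0002
```

>>> carry_out:
  deltas: "-8 0 0 0 0 0 1;-14 0 -10 0 0 0 1;-14 0 -50 0 0 0 1;-14 -10 -90 0 0 -0.12 1;-14 -30 -125 0 0 -0.24 0.7;10 -30 -125 0 0 -0.36 0.7;50 -30 -125 0 0 -0.48 0.7;90 -30 -125 0 0 -0.6 0.7"

```text
time: 20.93
tool_pos: [0.5286, -0.1108, 0.2025]
ee_rot: [3.139, 0.001, 2.26]
wrist_force: [0.7, 0.3, -0.2]
width: 0.0236
```

Run:
```python
from h import *
print(delta([.545,.185,.2],np.pi-.133))
```

```text
(array([217.83, 200.85,   3.01]), array([ 0.0026,  0.0017, -0.7481]))
```

>>> carry_out:
  deltas: "27 25 3 0 0 -0.1 0.7;54 50 3 0 0 -0.2 0.7;81 75 3 0 0 -0.3 0.7;108 100 3 0 0 -0.4 0.7;136 125 3 0 0 -0.5 0.7;163 150 3 0 0 -0.6 0.7;190 175 3 0 0 -0.7 0.7;215 200 3 0 0 -0.73 0.7"

```text
time: 21.6
tool_pos: [0.5462, 0.1842, 0.1985]
ee_rot: [3.14, -0.001, 2.992]
wrist_force: [0.6, -1.0, -0.3]
width: 0.028
```

Run:
```python
from h import *
import pickle
s=robot.snapshot('wrist');save(s,'w4');pickle.dump(s,open('pics/w4.pkl','wb'))
o=robot.get_obs();print(o['time'],o['tool_pos'],o['ee_rot'],o['width'],o['qvel'].round(3))
for t in ['clip','clip_grip','stand']:
    for d in robot.place_of(s,t)[:3]:
        w=c2w(s,d['at']); print(t,round(d['p'],2),w.round(4),w2p(s,w).round())
W=cloud(s)
m=(abs(W[...,0]-.502)<.06)&(abs(W[...,1]-.186)<.06)
for lo,hi in [(.090,.102),(.062,.090),(.038,.045)]:
    q=W[m&(W[...,2]>lo)&(W[...,2]<hi)]
    print(lo,len(q),q.mean(0).round(4),cv2.minAreaRect((q[:,:2]*1000).astype(np.float32)))
```

```text
21.65 [0.54615025 0.19043749 0.19797539] [ 3.13415291e+00 -2.01090305e-03  2.99711638e+00] 0.028244222575143297 [-0.066 -0.031  0.049 -0.058  0.031 -0.049]
clip 0.89 [0.6164 0.1998 0.0309] [301. 248.]
clip 0.84 [0.5232 0.0949 0.0302] [198. 185.]
clip 0.64 [0.5047 0.185  0.0393] [274. 157.]
clip_grip 0.86 [0.5032 0.1838 0.075 ] [272. 160.]
clip_grip 0.84 [0.6148 0.2002 0.0672] [303. 260.]
clip_grip 0.82 [0.5231 0.0926 0.0629] [188. 191.]
stand 0.81 [5.052e-01 1.851e-01 3.000e-04] [275. 154.]
0.09 348 [0.5023 0.1853 0.0947] ((502.7669372558594, 185.5233612060547), (10.001973152160645, 29.22520637512207), 80.7023696899414)
0.062 57 [0.4958 0.1876 0.0835] ((500.4197998046875, 185.31759643554688), (11.146244049072266, 25.447237014770508), 81.4294204711914)
0.038 4426 [0.501  0.1854 0.0419] ((502.8359069824219, 184.8408966064453), (69.2137451171875, 80.26797485351562), 82.70945739746094)
```

View pics/w4.png

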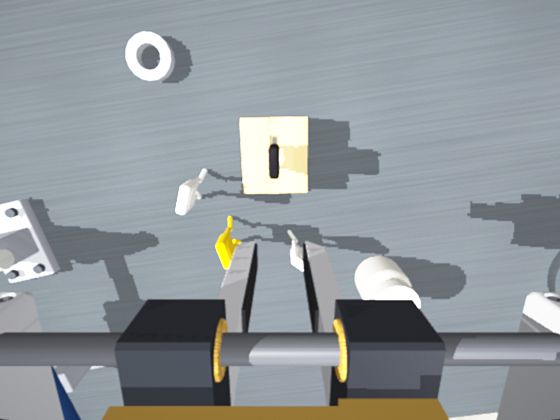

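Run:
```python
from h import *
o=robot.get_obs();print(o['tool_pos'],o['ee_rot'])
print(delta([.5027,.1853,.135],np.pi-.13)); print(delta([.5027,.1853,.0635],np.pi-.13))
```

```text
[0.54662616 0.18240672 0.19780051] [ 3.14140700e+00 -9.69386031e-04  2.98924747e+00]
(array([43.8 , -3.82, 62.84]), array([ 0.0002, -0.001 , -0.0223]))
(array([ 43.73,  -3.83, 134.34]), array([ 0.0002, -0.001 , -0.0223]))
```

>>> carry_out:
  deltas: "15 -1.5 20 0 0 -0.022 0.7;30 -3 40 0 0 -0.022 0.7;44 -3.8 63 0 0 -0.022 0.7;44 -3.8 70 0 0 -0.022 0.7;44 -3.8 70 0 0 -0.022 0.7;44 -3.8 70 0 0 -0.022 0.7;44 -3.8 70 0 0 -0.022 0.7;44 -3.8 70 0 0 -0.022 0.7"

```text
time: 22.47
tool_pos: [0.5051, 0.1841, 0.1295]
ee_rot: [3.14, 0.003, 3.008]
wrist_force: [-0.2, 0.1, 1.3]
width: 0.0281
```

Run:
```python
from h import *
o=robot.get_obs();print(o['time'],o['tool_pos'],o['ee_rot'])
print(delta([.5027,.1853,.0635],np.pi-.13))
s=robot.snapshot('scene');save(s,'s3')
im=s['pixels'][110:230,250:370,::-1]
cv2.imwrite('pics/s3c.png',cv2.resize(im,None,fx=5,fy=5,interpolation=cv2.INTER_CUBIC))
```

```text
22.4667 [0.50507047 0.18405451 0.12949282] [3.14033453 0.00346453 3.00791505]
(array([ 2.74,  0.84, 65.98]), array([ 0.0013,  0.0035, -0.0037]))
```

View pics/s3c.png

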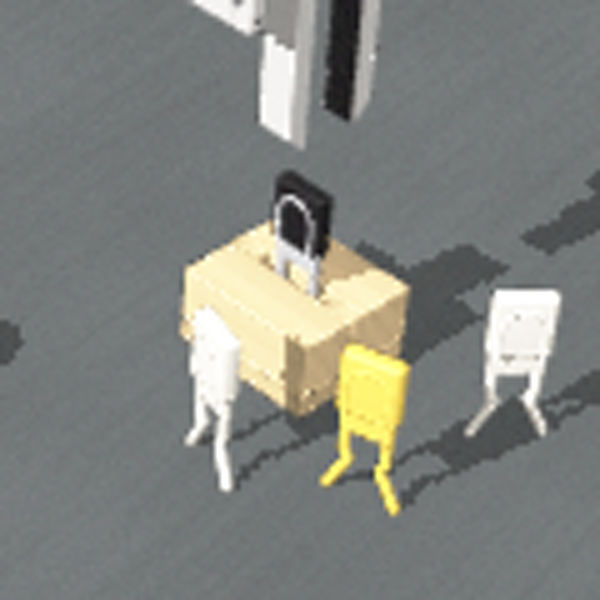

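>>> carry_out:
  deltas: "1 0.4 12 0 0 0 0.7;1 0.4 24 0 0 0 0.7;1 0.4 36 0 0 0 0.7;1 0.4 48 0 0 0 0.7;1 0.4 58 0 0 0 0.7;1 0.4 65 0 0 0 0.7;1 0.4 65 0 0 0 0.7;1 0.4 65 0 0 0 0.7"

```text
time: 23.18
tool_pos: [0.5019, 0.1846, 0.0617]
ee_rot: [-3.141, -0.001, 3.009]
wrist_force: [0.4, 0.8, 0.8]
width: 0.0281
```

Run:
```python
from h import *
o=robot.get_obs();print(o['time'],o['tool_pos'],o['ee_rot'],o['wrist_force'])
print(delta([.5027,.1853,.0635],np.pi-.13))
```

```text
23.1833 [0.50190875 0.18458346 0.06171962] [-3.14098144e+00 -1.18960887e-03  3.00882134e+00] [0.41145795 0.82991042 0.8227278 ]
(array([-0.69,  0.81, -1.78]), array([-0.0006, -0.0012, -0.0028]))
```

>>> carry_out:
  deltas: "0 0.6 -1.2 0 0 -0.003 0.7;0 0.6 -1.2 0 0 -0.003 0.8;0 0.6 -1.2 0 0 -0.003 1;0 0.6 -1.2 0 0 -0.003 1;0 0.6 -1.2 0 0 -0.003 1;0 0.6 -1.2 0 0 -0.003 1;0 0.6 -1.2 0 0 -0.003 1;0 0.6 -1.2 0 0 -0.003 1"

```text
time: 23.85
tool_pos: [0.5027, 0.1853, 0.0642]
ee_rot: [3.141, 0.001, 3.012]
wrist_force: [0.1, 0.1, 3.2]
width: 0.01
```

Run:
```python
from h import *
o=robot.get_obs();print(o['time'],o['tool_pos'],o['ee_rot'],o['wrist_force'],o['wrist_torque'],o['width'])
```

```text
23.85 [0.50274374 0.18528954 0.06419717] [3.14139194e+00 1.04754118e-03 3.01172424e+00] [0.14576843 0.13070836 3.20326897] [-0.03705296 -0.0976188   0.04585162] 0.009961840261350538
```

>>> carry_out:
  deltas: "0 0 -8 0 0 0 1;0 0 -20 0 0 0 1;0 0 -40 0 0 0 1;0 0 -65 0 0 0 1;0 0 -90 0 0 0 1;0 0 -115 0 0 0 1;0 0 -130 0 0 0 1;0 0 -130 0 0 0 1"

```text
time: 24.52
tool_pos: [0.5045, 0.1859, 0.1994]
ee_rot: [3.138, 0.009, 3.012]
wrist_force: [1.2, -0.6, -0.3]
width: 0.0098
```

Run:
```python
from h import *
o=robot.get_obs();print(o['time'],o['tool_pos'],o['ee_rot'],o['wrist_force'],o['wrist_torque'],o['width'])
t=f2w([.0003,.0409,.19]);print(t,delta(t,FY+np.pi))
```

```text
24.5167 [0.50453613 0.18589892 0.19937013] [3.13809745 0.00883237 3.01183822] [ 1.18994178 -0.63007895 -0.29248502] [ 0.05961926 -0.15432298 -0.01051778] 0.009799368599800674
[ 0.56050816 -0.11271593  0.19      ] (array([ -94.05, -288.9 ,    9.19]), array([ 0.0025,  0.0092, -0.2127]))
```

>>> carry_out:
  deltas: "-6 -18 2 0 0 -0.02 1;-17 -52 3 0 0 -0.04 1;-29 -90 4 0 0 -0.07 1;-42 -128 5 0 0 -0.1 1;-54 -166 6 0 0 -0.13 1;-66 -203 7 0 0 -0.16 1;-78 -240 8 0 0 -0.19 1;-87 -268 8 0 0 -0.21 1"

```text
time: 25.18
tool_pos: [0.5533, -0.0946, 0.1842]
ee_rot: [-3.142, -0.002, -3.062]
wrist_force: [0.6, 0.2, -1.0]
width: 0.0095
```

>>> carry_out:
  deltas: "-5 -12 0 0 0 0 1;-7 -18 0 0 0 0 1;-7 -20 0 0 0 0 1;-7 -20 0 0 0 0 1;-7 -20 0 0 0 0 1;-7 -20 0 0 0 0 1;-7 -20 0 0 0 0 1;-7 -20 0 0 0 0 1"

```text
time: 25.85
tool_pos: [0.5625, -0.1101, 0.1859]
ee_rot: [-3.141, 0.0, -3.06]
wrist_force: [-0.6, 0.2, -0.7]
width: 0.0099
```

```bash
python3 st.py;python3 - <<'E'
from h import *
import pickle
t=f2w([.0003,.0409,.145]);print(t,delta(t,FY+np.pi))
for n in ['wrist','scene']:
    s=robot.snapshot(n);save(s,'p5'+n);pickle.dump(s,open(f'pics/p5{n}.pkl','wb'))
    if n=='scene':
        im=s['pixels'][150:300,180:330,::-1]
        cv2.imwrite('pics/p5c.png',cv2.resize(im,None,fx=4,fy=4,interpolation=cv2.INTER_CUBIC))
E
```

```text
25.85 F [0.0025 0.0433 0.1859] rot [-3.1415e+00  3.0000e-04 -3.0599e+00] force [-0.55  0.26 -0.67] w 0.0099
[ 0.56050816 -0.11271593  0.145     ] (array([ 2.2 , -2.44, 40.91]), array([-0.0001,  0.0003, -0.0013]))
```

View pics/p5wrist.png

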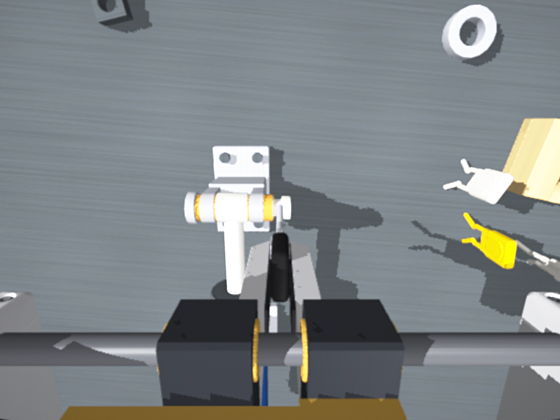

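View pics/p5c.png

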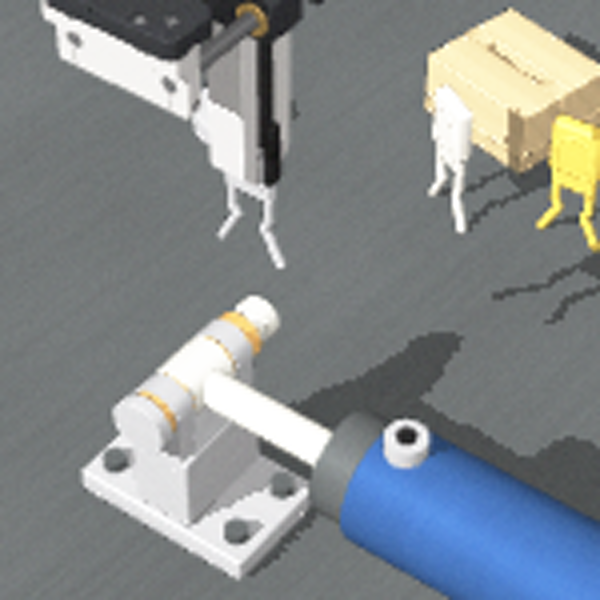

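Run:
```python
from h import *
import pickle
s=pickle.load(open('pics/p5wrist.pkl','rb')); prof(s)
F=w2f(cloud(s).reshape(-1,3))
for a,b in [(.0455,.051),(.030,.036),(.038,.043)]:
    q=F[(F[:,1]>a)&(F[:,1]<b)&(F[:,2]>.07)&(F[:,2]<.1)&(abs(F[:,0])<.03)]; print(a,len(q),np.percentile(q[:,0],[0,2,98,100]).round(4))
```

```text
25.0 9 98.5 | 25.7 1 98.3 | 26.4 8 98.8 | 27.1 9 98.9 | 27.8 9 98.6 | 28.5 10 97.0 | 29.2 2 96.5 | 29.9 7 96.8 | 30.6 9 97.1 | 31.3 8 97.0 | 32.0 8 96.7 | 33.4 8 96.9 | 34.1 8 96.7 | 34.8 8 96.9 | 35.5 8 97.1 | 36.9 8 96.3 | 37.6 8 92.7 | 38.3 9 92.7 | 39.0 6 92.3 | 39.7 3 93.6 | 40.4 9 92.4 | 46.7 9 95.1 | 47.4 9 95.8 | 48.1 9 95.2 | 49.5 9 95.1 | 50.2 8 95.4 | 50.9 8 95.1 | 51.6 3 95.9 | 52.3 5 94.7 | 
0.0455 122 [-0.0103 -0.0101  0.0091  0.0093]
0.03 189 [-0.0119 -0.0117  0.0111  0.0114]
0.038 67 [-0.0079 -0.0077  0.0068  0.0069]
```

>>> carry_out:
  deltas: "1 -1.2 5 0 0 0 1;2.2 -2.4 10 0 0 0 1;2.2 -2.4 16 0 0 0 1;2.2 -2.4 22 0 0 0 1;2.2 -2.4 28 0 0 0 1;2.2 -2.4 33 0 0 0 1;2.2 -2.4 33 0 0 0 1;2.2 -2.4 33 0 0 0 1"

```text
time: 26.62
tool_pos: [0.5602, -0.1136, 0.152]
ee_rot: [3.141, -0.001, -3.061]
wrist_force: [-0.4, 0.3, 0.5]
width: 0.0098
```

```bash
python3 st.py;python3 - <<'E'
from h import *
t=f2w([.0003,.0409,.135]);print(t,delta(t,FY+np.pi))
E
```

```text
26.6167 F [-0.      0.0401  0.152 ] rot [ 3.1412e+00 -1.1000e-03 -3.0614e+00] force [-0.37  0.38  0.53] w 0.0098
[ 0.56050816 -0.11271593  0.135     ] (array([-0.36,  0.82, 17.01]), array([ 0.0004, -0.0011, -0.0028]))
```

>>> carry_out:
  deltas: "0 0.6 3 0 0 0 1;0 0.6 7 0 0 0 1;0 0.6 11 0 0 0 1;0 0.6 15 0 0 0 1;0 0.6 19 0 0 0 1;0 0.6 20 0 0 0 1;0 0.6 20 0 0 0 1;0 0.6 20 0 0 0 1"

```text
time: 27.28
tool_pos: [0.5604, -0.1131, 0.1326]
ee_rot: [-3.142, -0.0, -3.061]
wrist_force: [-0.2, 0.1, -0.7]
width: 0.0098
```

```bash
python3 st.py
```

```text
27.2833 F [0.0002 0.0406 0.1326] rot [-3.1416e+00 -1.0000e-04 -3.0614e+00] force [-0.22  0.08 -0.71] w 0.0098
```

>>> carry_out:
  deltas: "0 0.3 1 0 0 0.003 1;0 0.3 2 0 0 0.003 1;0 0.3 3 0 0 0.003 1;0 0.3 4 0 0 0.003 1;0 0.3 5 0 0 0.003 1;0 0.3 6 0 0 0.003 1;0 0.3 7 0 0 0.003 1;0 0.3 7 0 0 0.003 1"

```text
time: 27.95
tool_pos: [0.5603, -0.1127, 0.1253]
ee_rot: [3.141, -0.0, -3.064]
wrist_force: [0.3, -1.1, -0.3]
width: 0.0097
```

```bash
python3 st.py;python3 - <<'E'
from h import *
s=robot.snapshot('scene');save(s,'s6')
im=s['pixels'][180:290,190:300,::-1]
cv2.imwrite('pics/s6c.png',cv2.resize(im,None,fx=5.4,fy=5.4,interpolation=cv2.INTER_CUBIC))
E
```

```text
27.95 F [1.000e-04 4.090e-02 1.253e-01] rot [ 3.1415e+00 -5.0000e-04 -3.0644e+00] force [ 0.22 -1.17 -0.28] w 0.0097
```

View pics/s6c.png

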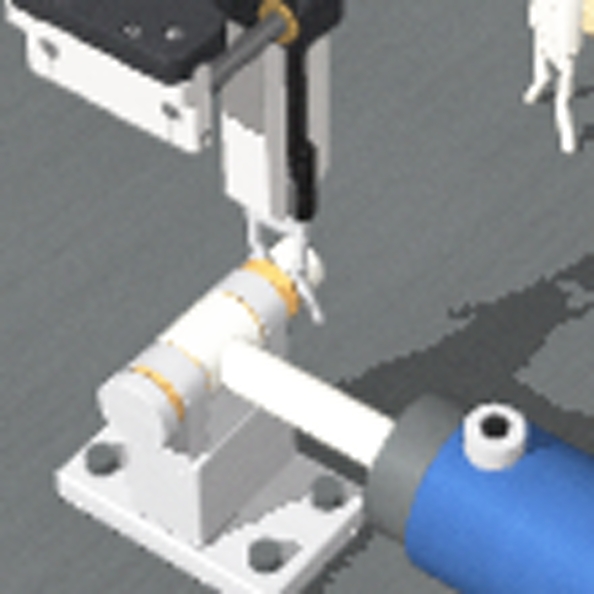

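>>> carry_out:
  deltas: "0 0 0.5 0 0 -0.005 1;0 0 1 0 0 -0.005 1;0 0 1.5 0 0 -0.005 1;0 0 2 0 0 -0.005 1;0 0 2.5 0 0 -0.005 1;0 0 3 0 0 -0.005 1;0 0 3 0 0 -0.005 1;0 0 3 0 0 -0.005 1"

```text
time: 28.67
tool_pos: [0.5607, -0.1129, 0.1237]
ee_rot: [-3.141, 0.001, -3.059]
wrist_force: [-0.6, 0.2, 5.7]
width: 0.0098
```

```bash
python3 st.py
```

```text
28.6667 F [0.0005 0.0407 0.1237] rot [-3.1410e+00  1.2000e-03 -3.0594e+00] force [-0.61  0.22  5.72] w 0.0098
```

>>> carry_out:
  deltas: "0 0 0.3 0 0 0 1;0 0 0.6 0 0 0 1;0 0 0.9 0 0 0 1;0 0 1.2 0 0 0 1;0 0 1.5 0 0 0 1;0 0 1.5 0 0 0 1;0 0 1.5 0 0 0 1;0 0 1.5 0 0 0 1"

```text
time: 29.33
tool_pos: [0.5609, -0.1131, 0.1232]
ee_rot: [-3.14, 0.002, -3.059]
wrist_force: [-2.2, 0.3, 8.0]
width: 0.01
```

```bash
python3 st.py
```

```text
29.3333 F [0.0007 0.0405 0.1232] rot [-3.1403e+00  2.0000e-03 -3.0594e+00] force [-2.18  0.52  8.02] w 0.01
```

>>> carry_out:
  deltas: "0.5 0.2 0.4 0 0 0 1;0.5 0.2 0.8 0 0 0 1;0.5 0.2 1.2 0 0 0 1;0.5 0.2 1.6 0 0 0 1;0.5 0.2 1.6 0 0 0 1;0.5 0.2 1.6 0 0 0 1;0.5 0.2 1.6 0 0 0 1;0.5 0.2 1.6 0 0 0 1"

```text
time: 30.0
tool_pos: [0.561, -0.1131, 0.1227]
ee_rot: [-3.139, 0.004, -3.059]
wrist_force: [-1.9, -0.0, 10.2]
width: 0.0096
```

```bash
python3 st.py
```

```text
30.0 F [0.0008 0.0405 0.1227] rot [-3.1395  0.004  -3.0594] force [-1.92  0.14 10.2 ] w 0.0096
```

>>> carry_out:
  deltas: "0.3 0.2 0.4 0 0 0 1;0.3 0.2 0.8 0 0 0 1;0.3 0.2 1.2 0 0 0 1;0.3 0.2 1.6 0 0 0 1;0.3 0.2 2 0 0 0 1;0.3 0.2 2 0 0 0 1;0.3 0.2 2 0 0 0 1;0.3 0.2 2 0 0 0 1"

```text
time: 30.67
tool_pos: [0.5611, -0.1133, 0.1213]
ee_rot: [-3.139, 0.005, -3.059]
wrist_force: [-2.7, -0.1, 12.6]
width: 0.0098
```

```bash
python3 st.py
```

```text
30.6667 F [0.0009 0.0403 0.1213] rot [-3.1386  0.0052 -3.0595] force [-2.71  0.1  12.59] w 0.0098
```

>>> carry_out:
  deltas: "0.4 0.5 0.4 0 0 0 1;0.4 0.5 0.8 0 0 0 1;0.4 0.5 1.2 0 0 0 1;0.4 0.5 1.5 0 0 0 1;0.4 0.5 1.5 0 0 0 1;0.4 0.5 1.5 0 0 0 1;0.4 0.5 1.5 0 0 0 1;0.4 0.5 1.5 0 0 0 1"

```text
time: 31.33
tool_pos: [0.5609, -0.1129, 0.1196]
ee_rot: [-3.138, 0.006, -3.06]
wrist_force: [-1.0, -1.0, 11.5]
width: 0.01
```

```bash
python3 st.py
```

```text
31.3333 F [0.0007 0.0407 0.1196] rot [-3.1384  0.0056 -3.0596] force [-1.03 -0.89 11.52] w 0.01
```

>>> carry_out:
  deltas: "0 0 0.4 0 0 0 1;0 0 0.8 0 0 0 1;0 0 1.2 0 0 0 1;0 0 1.2 0 0 0 1;0 0 1.2 0 0 0 1;0 0 1.2 0 0 0 1;0 0 1.2 0 0 0 1;0 0 1.2 0 0 0 1"

```text
time: 32.0
tool_pos: [0.5602, -0.1123, 0.1157]
ee_rot: [-3.14, 0.003, -3.059]
wrist_force: [1.2, -0.2, 2.7]
width: 0.0099
```

```bash
python3 st.py
```

```text
32.0 F [0.     0.0413 0.1157] rot [-3.1404e+00  2.8000e-03 -3.0594e+00] force [ 1.23 -0.32  2.75] w 0.0099
```

>>> carry_out:
  deltas: "-0.2 -0.4 0.7 0 0 0 1;-0.2 -0.4 1.4 0 0 0 1;-0.2 -0.4 2.1 0 0 0 1;-0.2 -0.4 2.8 0 0 0 1;-0.2 -0.4 3.5 0 0 0 1;-0.2 -0.4 4 0 0 0 1;-0.2 -0.4 4 0 0 0 1;-0.2 -0.4 4 0 0 0 1"

```text
time: 32.67
tool_pos: [0.5599, -0.112, 0.1103]
ee_rot: [3.141, 0.001, -3.059]
wrist_force: [4.3, 0.3, -1.7]
width: 0.0096
```

```bash
python3 st.py
```

```text
32.6667 F [-0.0002  0.0416  0.1103] rot [ 3.1411e+00  1.0000e-03 -3.0592e+00] force [ 4.26 -0.03 -1.75] w 0.0096
```

>>> carry_out:
  deltas: "-0.5 -0.3 0.5 0 0 0 1;-1 -0.6 1 0 0 0 1;-1 -0.6 1.5 0 0 0 1;-1 -0.6 2 0 0 0 1;-1 -0.6 2 0 0 0 1;-1 -0.6 2 0 0 0 1;-1 -0.6 2 0 0 0 1;-1 -0.6 2 0 0 0 1"

```text
time: 33.33
tool_pos: [0.5604, -0.1129, 0.1089]
ee_rot: [-3.141, -0.0, -3.059]
wrist_force: [3.1, 0.4, 0.8]
width: 0.0099
```

```bash
python3 st.py
```

```text
33.3333 F [1.000e-04 4.070e-02 1.089e-01] rot [-3.1415e+00 -1.0000e-04 -3.0595e+00] force [3.13 0.12 0.77] w 0.0099
```

>>> carry_out:
  deltas: "-0.4 0 0.3 0 0 0 1;-0.4 0 0.6 0 0 0 1;-0.4 0 0.9 0 0 0 1;-0.4 0 1.2 0 0 0 1;-0.4 0 1.2 0 0 0 1;-0.4 0 1.2 0 0 0 1;-0.4 0 1.2 0 0 0 1;-0.4 0 1.2 0 0 0 1"

```text
time: 34.0
tool_pos: [0.5605, -0.113, 0.1075]
ee_rot: [-3.141, -0.001, -3.059]
wrist_force: [0.4, -1.0, 0.1]
width: 0.0098
```

```bash
python3 st.py
```

```text
34.0 F [0.0003 0.0406 0.1075] rot [-3.1413e+00 -8.0000e-04 -3.0595e+00] force [ 0.32 -1.01  0.09] w 0.0098
```

>>> carry_out:
  deltas: "0 0 0.3 0 0 0 1;0 0 0.6 0 0 0 1;0 0 0.9 0 0 0 1;0 0 1 0 0 0 1;0 0 1 0 0 0 1;0 0 1 0 0 0 1;0 0 1 0 0 0 1;0 0 1 0 0 0 1"

```text
time: 34.67
tool_pos: [0.5606, -0.1128, 0.1067]
ee_rot: [3.142, -0.0, -3.059]
wrist_force: [-1.3, -0.8, 1.8]
width: 0.0098
```

```bash
python3 st.py;python3 - <<'E'
from h import *
for n,(a,b,c,d) in {'scene':(200,290,190,300),'top':(160,230,310,420)}.items():
    s=robot.snapshot(n)
    im=s['pixels'][a:b,c:d,::-1]
    cv2.imwrite(f'pics/s7{n}.png',cv2.resize(im,None,fx=6,fy=6,interpolation=cv2.INTER_CUBIC))
E
```

```text
34.6667 F [0.0004 0.0408 0.1067] rot [ 3.1416e+00 -5.0000e-04 -3.0594e+00] force [-1.36 -0.68  1.77] w 0.0098
```

View pics/s7scene.png

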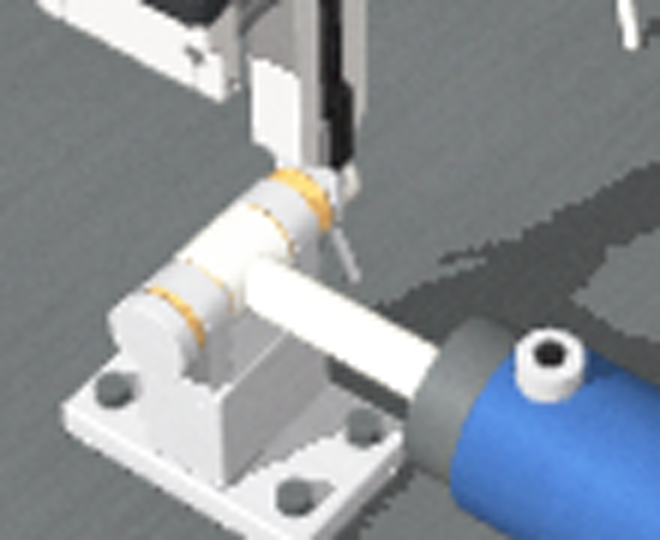

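>>> carry_out:
  deltas: "0 0 0.3 0 0 0 1;0 0 0.6 0 0 0 1;0 0 0.9 0 0 0 1;0 0 1.2 0 0 0 1;0 0 1.2 0 0 0 1;0 0 1.2 0 0 0 1;0 0 1.2 0 0 0 1;0 0 1.2 0 0 0 1"

```text
time: 35.43
tool_pos: [0.5607, -0.1128, 0.1064]
ee_rot: [-3.141, 0.0, -3.059]
wrist_force: [-2.8, -0.0, 6.9]
width: 0.0098
```

```bash
python3 st.py
```

```text
35.4333 F [0.0005 0.0408 0.1064] rot [-3.1414e+00  2.0000e-04 -3.0593e+00] force [-2.83  0.22  6.87] w 0.0098
```

>>> carry_out:
  deltas: "0 0 -1 0 0 0 1;0 0 -2 0 0 0 1;0 0 -3 0 0 0 1;0 0 -3.2 0 0 0 1;0 0 -3.2 0 0 0 1;0 0 -3.2 0 0 0 1;0 0 -3.2 0 0 0 1;0 0 -3.2 0 0 0 1"

```text
time: 36.1
tool_pos: [0.5606, -0.1128, 0.1083]
ee_rot: [3.141, -0.001, -3.059]
wrist_force: [-0.3, -0.1, -1.6]
width: 0.0099
```

```bash
python3 st.py
```

```text
36.1 F [0.0004 0.0408 0.1083] rot [ 3.1414e+00 -7.0000e-04 -3.0594e+00] force [-0.27 -0.1  -1.59] w 0.0099
```

Slightly pulled up; lower by 0.7 mm, then release.

>>> carry_out:
  deltas: "0 0 0.5 0 0 0 1;0 0 0.9 0 0 0 1;0 0 0.9 0 0 0 1;0 0 0.9 0 0 0 1;0 0 0.9 0 0 0 1;0 0 0.9 0 0 0 1;0 0 0.9 0 0 0 1;0 0 0.9 0 0 0 1"

```text
time: 36.77
tool_pos: [0.5607, -0.1129, 0.1078]
ee_rot: [-3.141, -0.0, -3.059]
wrist_force: [-1.7, 0.2, 0.9]
width: 0.0099
```

```bash
python3 st.py
```

```text
36.7667 F [0.0005 0.0407 0.1078] rot [-3.1413e+00 -2.0000e-04 -3.0594e+00] force [-1.67  0.31  0.91] w 0.0099
```

>>> carry_out:
  deltas: "0 0 0 0 0 0 0.85;0 0 0 0 0 0 0.75;0 0 0 0 0 0 0.7;0 0 0 0 0 0 0.7;0 0 0 0 0 0 0.7;0 0 0 0 0 0 0.7;0 0 0 0 0 0 0.7;0 0 0 0 0 0 0.7"

```text
time: 37.43
tool_pos: [0.5609, -0.1128, 0.1078]
ee_rot: [-3.142, 0.0, -3.059]
wrist_force: [0.2, 0.5, 0.1]
width: 0.0283
```

```bash
python3 st.py
```

```text
37.4333 F [0.0007 0.0408 0.1078] rot [-3.1415e+00  1.0000e-04 -3.0594e+00] force [0.26 0.52 0.07] w 0.0283
```

Now straight up, then aside along +x... I'll go up and away in +y to see the result.

>>> carry_out:
  deltas: "0 0 -8 0 0 0 0.7;0 0 -20 0 0 0 0.7;0 0 -40 0 0 0 0.7;0 0 -65 0 0 0 0.7;0 0 -90 0 0 0 0.7;-10 0 -110 0 0 0 0.7;-40 0 -115 0 0 0 0.7;-55 0 -115 0 0 0 0.7"

```text
time: 38.1
tool_pos: [0.6187, -0.1086, 0.2281]
ee_rot: [-3.139, 0.009, -3.059]
wrist_force: [-0.9, -0.5, -1.2]
width: 0.0283
```

```bash
python3 st.py;python3 - <<'E'
from h import *
import pickle
for n in ['wrist','scene','top']:
    s=robot.snapshot(n);save(s,'f'+n);pickle.dump(s,open(f'pics/f{n}.pkl','wb'))
    if n=='scene':
        im=s['pixels'][190:290,190:300,::-1]
        cv2.imwrite('pics/fc.png',cv2.resize(im,None,fx=6,fy=6,interpolation=cv2.INTER_CUBIC))
    F=w2f(cloud(s).reshape(-1,3))
    q=F[(abs(F[:,0])<.02)&(abs(F[:,1]-.041)<.012)&(F[:,2]>.128)&(F[:,2]<.15)]
    if len(q)>5: print(n,'grip top',len(q),q.mean(0).round(4),np.percentile(q[:,2],95).round(4),cv2.minAreaRect((q[:,:2]*1000).astype(np.float32)))
    q=F[(abs(F[:,0])<.03)&(abs(F[:,1]-.041)<.012)&(F[:,2]>.106)&(F[:,2]<.138)]
    if len(q)>5: 
        for lo in (.106,.116,.126):
            g=q[(q[:,2]>lo)&(q[:,2]<lo+.01)]
            if len(g): print(lo,len(g),g.mean(0).round(4),g.min(0).round(4),g.max(0).round(4))
    prof(s,-.05,-.028)
E
```

```text
38.1 F [0.0586 0.0402 0.2281] rot [-3.1387  0.0089 -3.0593] force [-0.91 -0.45 -1.22] w 0.0283
wrist grip top 437 [0.0002 0.0406 0.1379] 0.1398 ((0.5819330215454102, 40.40185546875), (29.370607376098633, 10.42346477508545), 0.3179762363433838)
0.106 2 [-0.0136  0.0414  0.112 ] [-0.0141  0.0377  0.1114] [-0.0131  0.045   0.1126]
0.116 9 [-0.0111  0.0392  0.1233] [-0.0145  0.0351  0.1197] [0.0106 0.0431 0.1254]
0.126 43 [0.001  0.0391 0.1331] [-0.0141  0.0352  0.127 ] [0.0153 0.0457 0.136 ]
-40.9 2 98.9 | -40.2 7 100.1 | -39.5 5 99.3 | -38.8 8 99.8 | -38.1 6 99.6 | -37.4 8 100.0 | -36.7 6 98.9 | -36.0 9 98.7 | -35.3 4 99.4 | -34.6 8 99.6 | -33.9 8 98.8 | -33.2 9 99.0 | -32.5 8 96.7 | -31.8 4 96.4 | -31.1 6 97.6 | -30.4 7 97.6 | -29.7 4 96.3 | -29.0 5 97.2 | -28.3 3 97.0 | 
scene grip top 108 [0.0018 0.0368 0.1352] 0.1398 ((1.2551889419555664, 38.37767028808594), (11.888293266296387, 29.28511619567871), 87.05146789550781)
0.106 55 [0.0029 0.0357 0.1115] [-0.0142  0.0323  0.1064] [0.0154 0.0439 0.1159]
0.116 54 [0.0029 0.0352 0.1216] [-0.0145  0.0312  0.1161] [0.0156 0.0418 0.1259]
0.126 57 [0.0033 0.0354 0.1312] [-0.0133  0.0322  0.126 ] [0.015  0.0427 0.1359]
-44.4 1 91.5 | -43.7 4 90.9 | -43.0 6 89.9 | -42.3 9 83.2 | -41.6 11 90.1 | -40.9 3 83.9 | -40.2 1 99.3 | -39.5 1 97.0 | -38.1 3 98.3 | -37.4 1 99.9 | -36.7 1 97.7 | -35.3 2 97.4 | -34.6 1 98.2 | -31.8 1 95.2 | -31.1 1 95.3 | -30.4 2 96.5 | -29.7 1 96.4 | -29.0 4 94.5 | -28.3 2 97.8 |
```

View pics/fwrist.png

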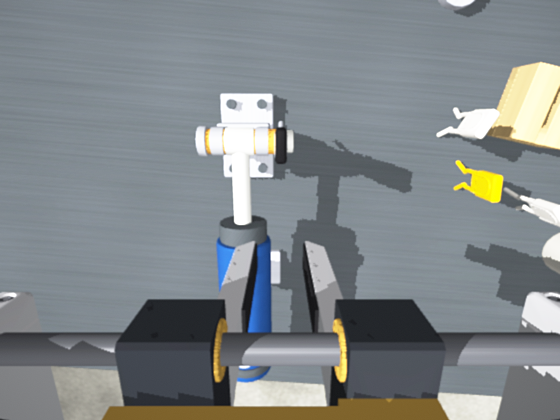

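View pics/fc.png

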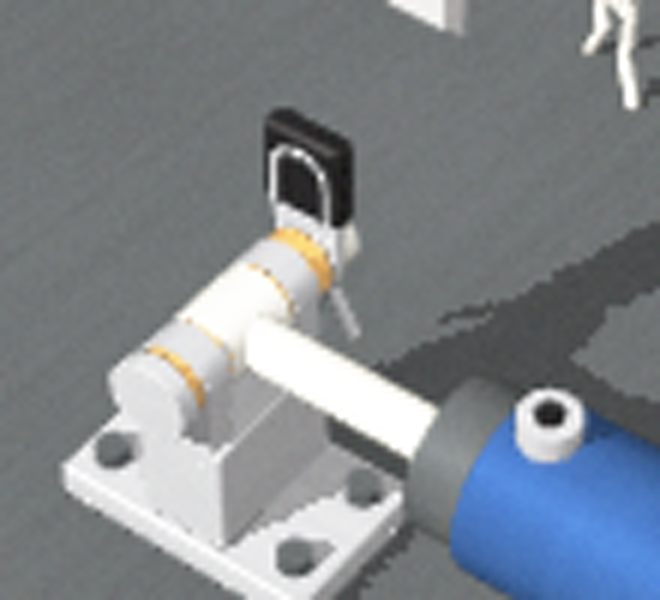

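```bash
python3 -c "
from h import *
print(robot.close_job())"
```

```text
the job is handed in; nothing more can be done
None
```

The pin is home and the black-gripped clip from the wooden stand is seated on its groove. The job was handed in at about 38 s.

- **Pin:** I pushed it by its head to the hard stop and held 12–13 N. I then touched the collar end lightly to locate the groove, and an extra move in that touch drew the pin back about 1.3 mm. I went back and pressed it home again, holding about 14 N, and the stop was felt at the same place as before.
- **Clip:** It met the core at the expected height, and the force peaked near 13 N as the bulges passed. It then fell away suddenly. A gentle press of about 7 N met the bridge roughly 1 mm below the seated height. I eased back up and let go.
- **Last checks:**
    - The grip's top sits at about 139–140 mm (139 expected).
    - The clip is upright and straight to within a degree or so.
    - The clip is in line with the groove (wrist camera 40.6 mm, touch 40.9 mm).
    - The pin's head still shows at its home position.
    - I did not go near the grease jar, the bearing, the nut or the look-alikes, but I took no fresh measurement of them.
- **Disagreements:** The scene and top cameras differed by 4–5 mm along y, so I relied on touch and the wrist camera. The fingers turned out about 19 mm wide at the contact, not the 16 mm I assumed from the pad width. The touches on both ends of the pin showed that.

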